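# Lock the pressure cooker: swing in the clamp bar and tighten its torque knob to the click

## Robot

A 6-joint arm with a two-finger parallel gripper is mounted at the origin on a cart in front of the work surface, level with it; the furniture and walls round the work are solid. World frame = base frame: x ahead of the robot, y to its left, z up, the work surface at z = 0. Lengths are in mm, angles in rad, forces in N, time in s.
With the tool pointing down it reaches from about 400 to 925 mm from the base axis. Payload 12.5 kg.
Tool frame: the origin (TCP) lies between the finger pads; the fingertips stand 11 mm ahead of it and the grasp point (between the pads) lies 8 mm behind it; y points along the fingers, x is the direction in which the jaws open and shut, and the axes are right-handed (so a half turn about y gives the same grasp; the last joint's range is limited). The gripper opens to 95 mm and grips with 3 to 60 N. Pads are 20 mm wide; open, the fingers measure 119 mm over their backs; the gripper's body (75 mm by 180 mm) begins 59 mm behind the grasp point.
Start: joints at [1.025, 0.491, 1.559, -0, 1.092, -0.106], TCP at [266.085, 565.548, 225.661] pointing down, gripper open.
Joint ranges: [-3.1, 3.1], [-0.84, 2.19], [0.05, 2.79], [-1.13, 4.28], [0.06, 2.93], [-2.69, 2.69]. Speed limits (rad/s): [2.22, 2.22, 2.79, 3.14, 3.14, 3.14].

## Interface

Orientations are given as [roll, pitch, yaw] about the fixed x, y, z axes, in that order (R = Rz(yaw) Ry(pitch) Rx(roll)).
In Python, from cell import env gives the robot as it stands.
- The arm moves only by the tool jog_arm, never from a script. Its argument "series" is a list of rows, each an object of numbers: "dx", "dy", "dz": the shift along the world's x, y, z in m; "rx", "ry", "rz": the turn, a rotation vector about the world's x, y, z in degrees; "gripper": the opening, from 0 (shut) to 1 (fully open). A call has 1 to 12 rows; each row shifts and turns the commanded pose from where the row before left it; what a row does not reach is not made up. A row lasts 1/10 s, in which the tool goes at most 50 mm and 8.59 degrees, less where a joint would pass 70% of its speed; a pose out of reach is approached as far as the arm can. A call is refused whole if a number of a shift passes 0.05 or a number of a turn 8.59, either way. A call with a gripper value outside its range is refused whole. The fingers move at their own pace and stop on an object; the grip force is fixed at half the most. Time passes only in rows, so rows that do not move let the fingers close. It gives the time, the measured TCP pose, the force and the opening at its end, in the units of the state.
- env.state(): the state, without advancing time (a new reading comes with each control period).
- env.read_camera(name): name is "scene" or "top" or "wrist"; returns the picture (480x640x3 uint8, red, green, blue); there is no depth.
- env.camera_info(name): a dict with "camera_matrix" (3x3 intrinsics, pixels), "R" (3x3) and "t" (3): a world point X has camera coordinates R X + t; the wrist camera has in their place "mount" (4x4, takes a point from camera to tool coordinates, whose origin is the TCP and whose axes are the tool frame's). Camera axes: x right, y down, z forward; pixel columns grow to the right and rows downward; lengths in mm; the calibration is good to about 2 mm. A picture is of the moment at which its call begins: read the wrist's pose just before it. camera_info takes no time and is no camera call.
- env.job_done(): hands the job in, once; it reports no verdict.
The state is a dict: "t": time; "joints": joint angles; "qvel": joint speeds; "tau": joint torques, N m; "eef_pos": TCP position; "tcp_rot": TCP orientation; "ft_force": force on the tool from outside, world axes, zero at the start; "moment": the same for the moment, N m; "opening": opening from 0.0 (shut) to 1.0 (fully open).
Only numpy, scipy, OpenCV 4.12 (cv2) and the standard library are available. Lean on these libraries where they do the work, as an engineer would, in place of code of your own. Each camera call takes 0.05 s, during which the arm holds its last target.

## Task

The pressure cooker is filled and its lid is on, but not locked. Swing the dark steel clamp bar clockwise until it is fully home, with both hooks under the pot's lugs, then tighten the black knob on top clockwise until it slips and clicks two or three times, no more, and let go. Do not shove the cooker out of its place, and leave the other things on the worktop alone.

Things in the scene. Friction and masses are not known exactly. Their poses are not given: they have to be found in the camera images.
- cooker: steel pressure cooker standing loose on the worktop, filled, about 4 kg, lid on: pot 176 mm across, lid edge 105 mm high, dome to 125 mm. A side push of 20 N or so slides it. Origin: centre of its underside, on the axis of pot, bar and knob; z up. Black side handles along its +x and -x (out to 126 mm from the axis, 76 to 88 mm high); lugs along its +y and -y
- lug_a (a point): middle of the underside of the lug on the pot's +y side: a steel block 36 mm wide under the rim, 97 mm from the axis, 90 mm above the worktop, with a stop at its far (clockwise) end
- lug_b (a point): the same for the lug on the opposite (-y) side
- bar_swing (a joint): angle of the clamp bar, rad: 0 = home, against the stops with both hooks under the lugs; positive = swung out counter-clockwise seen from above (0.45 to 0.9 at the start). Stiff: it takes 0.22 N m (2 to 3 N at its end) and stays where it is left. Once the knob is tight it can no longer move
- bar_end_a (a point): top face of the clamp bar near one end, 100 mm from the axis; at home it is above lug_a. The bar: a dark strap across the lid, 24 mm wide, 8 mm thick, its top 138 to 142 mm above the worktop, clear of the lid's edge by 22 mm or more; 104 to 110 mm from the axis a leg goes down to a hook. The point's y axis points along the bar from end b to end a. It stands at 142 mm when hooks meet the lugs
- bar_end_b (a point): the same at the other end of the bar, at home above lug_b
- knob_grip (a point): middle of the knob's grip: a black bar 64 mm long (its own x), 20 mm wide (its own y), 31 mm high, 160 to 191 mm above the worktop, on the axis (z up); below it a round skirt 51 mm across. Clockwise from above tightens: the thread raises the bar 10 mm a turn, drag under 0.1 N m, until the hooks meet the lugs after an unknown 0.9 to 2.5 rad. The knob itself stays at its height
- knob_mark (a point): steel pointer at the foot of the knob's skirt, 28 mm from the axis, 150 mm above the worktop; turns with the knob. Once hooks meet lugs the moment climbs within about 0.6 rad to the set torque, some 0.25 N m, and the knob slips: at each click (0.52 rad) moment peaks, falls to below half and climbs again. Let go half way, the knob springs to the nearest click; at the peak it also unwinds a little
- collar_mark (a point): black line on the steel collar under the knob (66 mm across, 12 divisions of one click), 28 mm from the axis, 150 mm above the worktop; turns with the spindle. Pointer and line start together; they are 14 mm apart after one click, 28 mm after two, 40 mm after three, 48 mm after four
- egg_timer: kitchen timer, 59 mm across and high, bystander; origin at the centre of its underside
- salt_shaker: salt shaker, 44 mm across, 90 mm high, bystander; origin at the centre of its underside
- pepper_mill: wooden pepper mill, 58 mm across, 130 mm high, bystander; origin at the centre of its underside
- cook_book: closed book 174 x 110 x 29 mm lying flat, bystander; origin at the centre of its underside
- vent (a point): top of the black vent weight on the lid (23 mm across), 58 mm from the axis, 139 mm above the worktop; the bar never passes over it

How it is judged (in metres and radians):
On the way, in this order (a step that is already met when the one before it is completed fails the run):
1. the clamp bar is home, both hooks under the lugs (within 0.05 rad) (value of joint bar_swing below 0.05 rad), for 0.2 s.
2. the knob has clicked twice with the bar home (pointer more than 23.5 mm from the collar line) (distance between knob_mark and collar_mark above 0.0235 m and value of joint bar_swing below 0.05 rad), for 0.2 s.
At the end, for the whole second after the job is handed in: The bar is home (within 0.05 rad) and drawn up tight against the lugs (its top 141.8 mm or more above the cooker's underside); the pointer is two or three clicks (23.5 to 44.7 mm) from the collar line; the cooker stands upright and still, its lugs within 30 mm of their old places (all of step 2 and distance between knob_mark and collar_mark below 0.0447 m and z of each of bar_end_a, bar_end_b in the frame of cooker above 0.1418 m and angle between cooker's own z axis and vertical below 0.04 rad and linear speed of cooker below 0.02 m/s and distance of each of lug_a, lug_b from where it was at the start of the episode below 0.03 m); the robot touches nothing.
It fails at once if the knob is run on to a fourth click (pointer more than 44.7 mm from the collar line) (distance between knob_mark and collar_mark above 0.0447 m).
It fails at once if the knob is made to slip while the bar is not home (distance between knob_mark and collar_mark above 0.01 m and value of joint bar_swing above 0.08 rad).
It fails at once if the cooker is shoved or twisted out of its place (a lug more than 30 mm from where it was) (distance of any of lug_a, lug_b from where it was at the start of the episode above 0.03 m).
It fails at once if the cooker is tipped (angle between cooker's own z axis and vertical above 0.08 rad).
It fails at once if another thing on the worktop is disturbed (moved more than 20 mm) (distance of any of egg_timer, salt_shaker, pepper_mill, cook_book from where it was at the start of the episode above 0.02 m).
It also fails if it takes over 72 s, if anything falls off the work surface, if the arm or the gripper's body presses on something with over 40 N, if the wrist force passes 120 N, or if a joint passes its speed limit or range.

## Working session

There is one attempt and no reset: what is moved stays moved. The work goes in short steps, Python scripts to look and compute and a tool call to move; the robot and the scene stay as the last step left them, time stands still between calls to the robot, and variables do not carry over. Pictures are saved under pics/ and viewed, and the job is handed in when it is done.

Besides the shell and the picture viewer there is one more tool, called after "Emit:" by a JSON object that holds its "op" and its "data". jog_arm: Moves the arm, as the interface text tells. Its arguments: {"type":"object","properties":{"series":{"type":"array"}},"required":["series"]}

```bash
ls; mkdir -p pics; python3 - <<'E'
from cell import env
import cv2
s=env.state();print(s)
for n in("scene","top","wrist"):
    im=env.read_camera(n);cv2.imwrite(f"pics/{n}0.png",im[:,:,::-1])
    print(n,env.camera_info(n))
E
```

```text
pics
{'t': 0.0, 'joints': array([ 1.02540398e+00,  4.91560457e-01,  1.55943966e+00,  6.33077285e-06,
        1.09171377e+00, -1.05590885e-01]), 'qvel': array([ 2.44966380e-03, -8.78813230e-04,  2.58066776e-04, -3.06708029e-06,
        6.69188803e-05,  1.61084659e-03]), 'tau': array([ 6.98814110e-04, -6.12631559e+01, -2.58184183e+01,  6.92872563e-02,
        4.82200587e-02, -8.41100996e-05]), 'eef_pos': array([265.95261965, 565.33722376, 225.06456047]), 'tcp_rot': array([-1.57067257e+00,  1.11440000e-03,  1.13099201e+00]), 'ft_force': array([0.14188153, 0.29088661, 0.47734413]), 'moment': array([-0.01474294,  0.00701362, -0.0272632 ]), 'opening': 0.9978216017730017}
scene {'camera_matrix': array([[528.60500517,   0.        , 317.21974785],
       [  0.        , 528.60500517, 253.29457962],
       [  0.        ,   0.        ,   1.        ]]), 'R': array([[ 0.72550198, -0.68788104,  0.02159977],
       [-0.27652588, -0.3201022 , -0.90612804],
       [ 0.63022243,  0.65142479, -0.42245169]]), 't': array([-450.54925286,  258.01524791, 1009.58646687])}
top {'camera_matrix': array([[526.811
[... 176 characters left out ...]
 ,  0.01894446],
       [-0.98210181, -0.02200302, -0.18706121],
       [ 0.18741146, -0.01509094, -0.98216557]]), 't': array([-54.94787846, 569.67222159, 994.77273146])}
wrist {'camera_matrix': array([[398.78218862,   0.        , 314.07446011],
       [  0.        , 398.78218862, 238.54824607],
       [  0.        ,   0.        ,   1.        ]]), 'mount': array([[ 9.99999547e-01, -6.70100454e-04,  6.75449368e-04,
        -5.77713886e-01],
       [-8.15612830e-04, -2.38175115e-01,  9.71221885e-01,
        -1.57858739e+02],
       [-4.89940995e-04, -9.71221996e-01, -2.38175554e-01,
         6.74187770e+01],
       [ 0.00000000e+00,  0.00000000e+00,  0.00000000e+00,
         1.00000000e+00]])}
```

View pics/scene0.png

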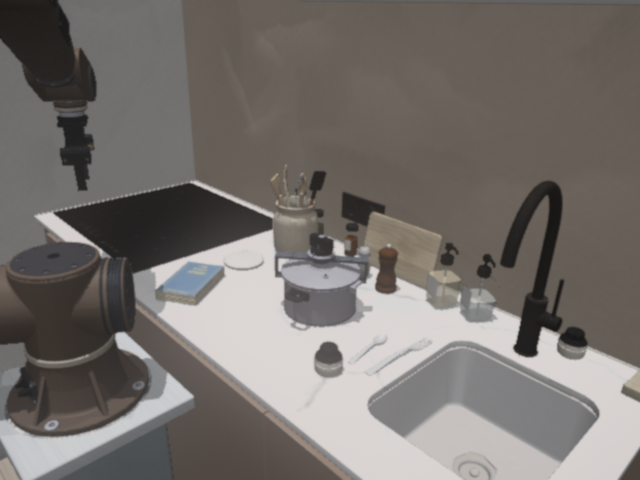

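View pics/top0.png

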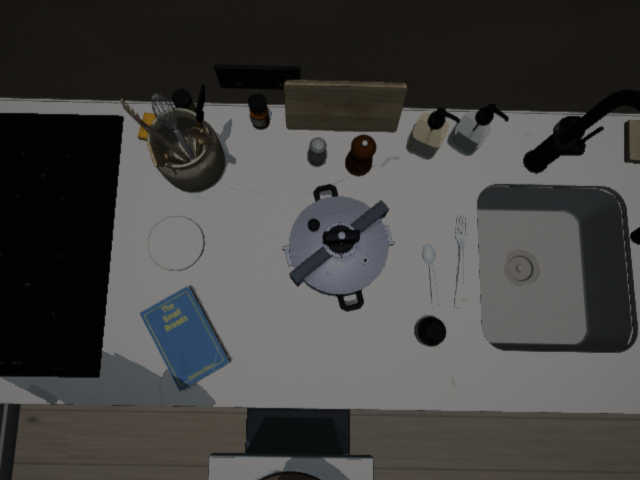

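View pics/wrist0.png

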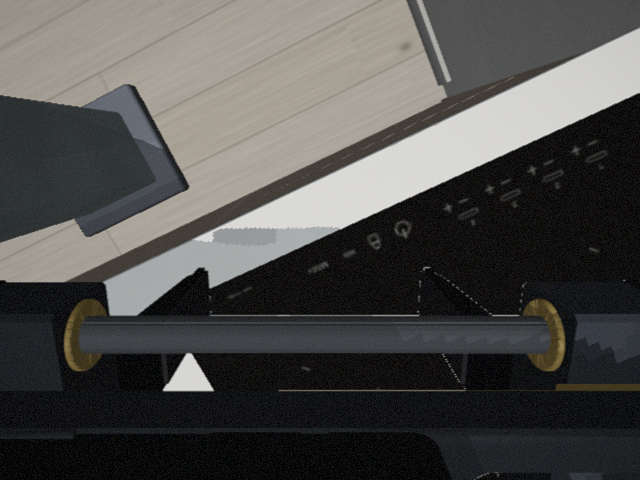

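```bash
python3 - <<'E'
import cv2
im=cv2.imread("pics/top0.png")[175:320,265:415]
cv2.imwrite("pics/top0z.png",cv2.resize(cv2.convertScaleAbs(im,alpha=1.5,beta=20),None,fx=4,fy=4,interpolation=cv2.INTER_CUBIC))
im=cv2.imread("pics/scene0.png")[220:330,260:410]
cv2.imwrite("pics/sc0z.png",cv2.resize(cv2.convertScaleAbs(im,alpha=1.5,beta=20),None,fx=5,fy=5,interpolation=cv2.INTER_CUBIC))
E
```

```text
(no output)
```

View pics/top0z.png

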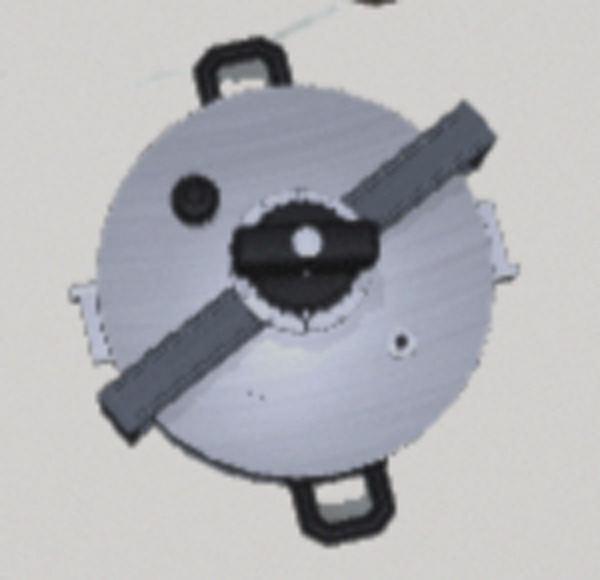

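View pics/sc0z.png

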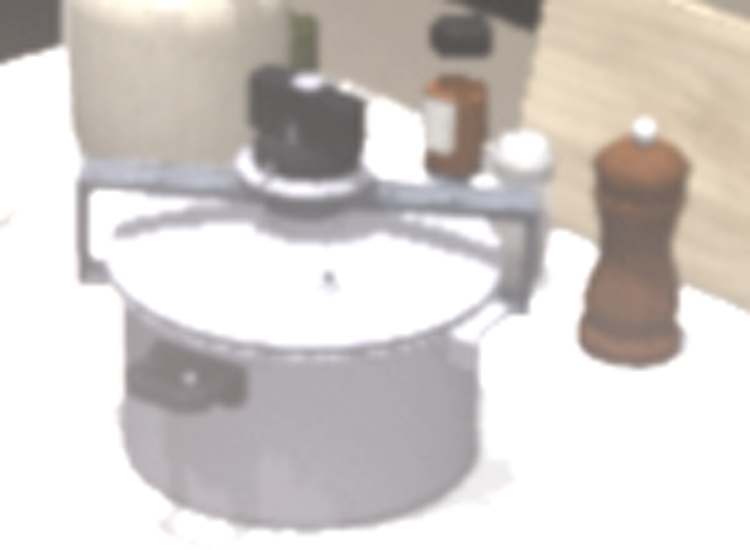

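```bash
cat > h.py <<'E'
import numpy as np
from cell import env
def ray(n,u,v,z,zo=None):
    c=env.camera_info(n);R=c['R'];t=c['t'];K=c['camera_matrix']
    d=R.T@np.linalg.inv(K)@[u,v,1];o=-R.T@t
    return o+d*(z-o[2])/d[2]
def proj(n,X):
    c=env.camera_info(n);p=c['camera_matrix']@(c['R']@np.array(X)+c['t']);return p[:2]/p[2]
E
python3 - <<'E'
from h import *
f=lambda u,v,z:ray('top',265+u/4,175+v/4,z)[:2]
r=f(467,100,140),f(495,138,140);l=f(100,400,140),f(130,440,140)
r=(r[0]+r[1])/2;l=(l[0]+l[1])/2
d=r-l;print('bar',r,l,(r+l)/2,np.linalg.norm(d),np.degrees(np.arctan2(*d[::-1])))
print('cap',f(306,240,192))
print('collar',f(305,262,150))
a=f(240,40,88);b=f(350,543,88);d=a-b;print('handles',a,b,(a+b)/2,np.linalg.norm(d),np.degrees(np.arctan2(*d[::-1])))
a=f(72,292,100);b=f(490,203,100);c=f(95,362,100);e=f(517,272,100);
for q in (a,c,b,e):print(q)
d=(a+c-b-e);print('lug',(a+b+c+e)/4,np.degrees(np.arctan2(*d[::-1])))
a=f(235,250,191);b=f(378,240,191);d=b-a;print('knob',(a+b)/2,np.linalg.norm(d),np.degrees(np.arctan2(*d[::-1])))
print('vent',f(195,198,139))
for n,u,v,z in(('pep',363,147,130),('salt',318,145,90),('tim',431,331,59)):print(n,ray('top',u,v,z)[:2])
for n,p in(('bookc',(185,337)),):print(n,ray('top',*p,29)[:2])
E
```

```text
bar [ 620.48632351 -166.13445512] [477.17933892  -0.56423904] [548.83283122 -83.34934708] 218.97577099975973 -49.12263212424903
cap [551.20245867 -82.40218813]
collar [549.39957706 -84.64305371]
handles [671.22620382 -55.34162986] [ 427.20580678 -110.9935001 ] [549.2160053  -83.16756498] 250.2860060719381 12.8472797885926
[541.86498934  22.5566585 ]
[508.69879355  10.70903554]
[ 589.51530661 -176.12316484]
[ 556.18993595 -188.80942444]
lug [549.06725636 -82.91672381] 103.43774402442592
knob [549.20498559 -82.73716296] 62.122083338021284 -84.645087661098
vent [580.22452061 -34.4615984 ]
pep [ 735.85876695 -125.58856703]
salt [752.88278876 -40.02336197]
tim [ 393.05791936 -265.02740379]
bookc [372.7871966  212.56297294]
```

Emit:
{"op": "jog_arm", "data": {"series": [{"dx": 0.0152, "dy": -0.0462, "rz": -1.84, "gripper": 0}, {"dx": 0.0152, "dy": -0.0462, "rz": -1.84, "gripper": 0}, {"dx": 0.0152, "dy": -0.0462, "rz": -1.84, "gripper": 0}, {"dx": 0.0152, "dy": -0.0462, "rz": -1.84, "gripper": 0}, {"dx": 0.0152, "dy": -0.0462, "rz": -1.84, "gripper": 0}, {"dx": 0.0152, "dy": -0.0462, "rz": -1.84, "gripper": 0}, {"dx": 0.0152, "dy": -0.0462, "rz": -1.84, "gripper": 0}, {"dx": 0.0152, "dy": -0.0462, "rz": -1.84, "gripper": 0}, {"dx": 0.0152, "dy": -0.0462, "rz": -1.84, "gripper": 0}, {"dx": 0.0152, "dy": -0.0462, "rz": -1.84, "gripper": 0}, {"dx": 0.0152, "dy": -0.0462, "rz": -1.84, "gripper": 0}, {"dx": 0.0152, "dy": -0.0462, "rz": -1.84, "gripper": 0}]}}

```text
$.series[0]: bad value
```

Emit:
{"op": "jog_arm", "data": {"series": [{"dx": 0.0152, "dy": -0.0462, "rz": -1.84, "gripper": 0}, {"gripper": 0}, {"gripper": 0}]}}

```text
$.series[0]: bad value
```

```bash
python3 - <<'E'
from h import *
import cv2
s=env.state();print(s)
cv2.imwrite("pics/w1.png",env.read_camera('wrist')[:,:,::-1])
E
```

```text
{'t': 0.15, 'joints': array([ 1.02540526e+00,  4.91419199e-01,  1.55930729e+00,  1.23119741e-05,
        1.09169849e+00, -1.05564999e-01]), 'qvel': array([-0.0010546 , -0.00318192, -0.00164354, -0.00165914, -0.00191617,
       -0.00098943]), 'tau': array([ 1.57632930e-03, -6.12897849e+01, -2.58273679e+01,  6.92527299e-02,
        4.73644200e-02, -1.03461505e-04]), 'eef_pos': array([265.98427075, 565.39358412, 225.19790738]), 'tcp_rot': array([-1.57069777e+00,  8.26538898e-04,  1.13096462e+00]), 'ft_force': array([ 0.45954477, -0.1643656 , -0.96208901]), 'moment': array([-0.0269263 ,  0.02066427, -0.01356203]), 'opening': 0.998307899844488}
```

View pics/w1.png

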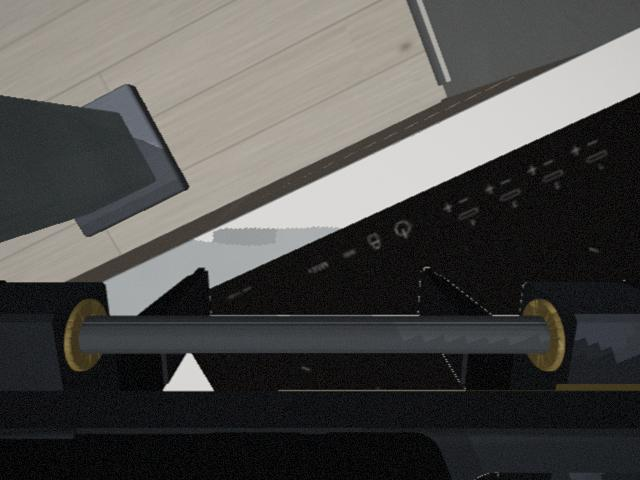

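The arm hasn't moved: both calls were refused as "bad value". I'll retry with every field filled in.

Emit:
{"op": "jog_arm", "data": {"series": [{"dx": 0.015, "dy": -0.046, "dz": 0.0, "rx": 0.0, "ry": 0.0, "rz": -1.8, "gripper": 0.0}]}}

```text
t: 0.3
eef_pos: [280.3, 521.8, 224.9]
tcp_rot: [-1.57, -0.001, 1.102]
ft_force: [1.2, -2.0, -0.3]
opening: 0.955
```

Emit:
{"op": "jog_arm", "data": {"series": [{"dx": 0.015, "dy": -0.046, "dz": 0.0, "rx": 0.0, "ry": 0.0, "rz": -1.9, "gripper": 0.0}, {"dx": 0.015, "dy": -0.046, "dz": 0.0, "rx": 0.0, "ry": 0.0, "rz": -1.9, "gripper": 0.0}, {"dx": 0.015, "dy": -0.046, "dz": 0.0, "rx": 0.0, "ry": 0.0, "rz": -1.9, "gripper": 0.0}, {"dx": 0.015, "dy": -0.046, "dz": 0.0, "rx": 0.0, "ry": 0.0, "rz": -1.9, "gripper": 0.0}, {"dx": 0.015, "dy": -0.046, "dz": 0.0, "rx": 0.0, "ry": 0.0, "rz": -1.9, "gripper": 0.0}, {"dx": 0.015, "dy": -0.046, "dz": 0.0, "rx": 0.0, "ry": 0.0, "rz": -1.9, "gripper": 0.0}, {"dx": 0.015, "dy": -0.046, "dz": 0.0, "rx": 0.0, "ry": 0.0, "rz": -1.9, "gripper": 0.0}, {"dx": 0.015, "dy": -0.046, "dz": 0.0, "rx": 0.0, "ry": 0.0, "rz": -1.9, "gripper": 0.0}, {"dx": 0.015, "dy": -0.046, "dz": 0.0, "rx": 0.0, "ry": 0.0, "rz": -1.9, "gripper": 0.0}, {"dx": 0.015, "dy": -0.046, "dz": 0.0, "rx": 0.0, "ry": 0.0, "rz": -1.9, "gripper": 0.0}, {"dx": 0.015, "dy": -0.046, "dz": 0.0, "rx": 0.0, "ry": 0.0, "rz": -1.9, "gripper": 0.0}, {"dx": 0.015, "dy": -0.046, "dz": 0.0, "rx": 0.0, "ry": 0.0, "rz": -1.9, "gripper": 0.0}]}}

```text
t: 1.5
eef_pos: [461.3, -34.6, 225.8]
tcp_rot: [-1.571, -0.0, 0.7]
ft_force: [-0.1, 0.5, 0.6]
opening: 0.012
```

Emit:
{"op": "jog_arm", "data": {"series": [{"dx": 0.0, "dy": 0.0, "dz": 0.0, "rx": 0.0, "ry": 0.0, "rz": 0.0, "gripper": 0.0}, {"dx": 0.0, "dy": 0.0, "dz": 0.0, "rx": 0.0, "ry": 0.0, "rz": 0.0, "gripper": 0.0}, {"dx": 0.0, "dy": 0.0, "dz": 0.0, "rx": 0.0, "ry": 0.0, "rz": 0.0, "gripper": 0.0}]}}

```text
t: 1.8
eef_pos: [460.7, -31.7, 225.6]
tcp_rot: [-1.57, 0.0, 0.702]
ft_force: [0.4, 0.1, 1.3]
opening: 0.003
```

```bash
python3 - <<'E'
from h import *
import cv2
s=env.state();print(s)
cv2.imwrite("pics/w1.png",env.read_camera('wrist')[:,:,::-1])
E
```

```text
{'t': 1.8, 'joints': array([-2.12055345e-01,  2.59870745e-01,  1.94218744e+00,  2.76125319e-04,
        9.40001738e-01, -9.14574776e-01]), 'qvel': array([ 0.01827553, -0.00536506,  0.0008313 , -0.00308291, -0.00279039,
       -0.00165381]), 'tau': array([-1.26349021e+00, -4.16938877e+01, -2.31496471e+01, -8.81157699e-03,
        7.21330242e-02, -5.97314851e-03]), 'eef_pos': array([460.66229882, -31.70749825, 225.57988576]), 'tcp_rot': array([-1.57029009e+00,  1.08493659e-04,  7.02356551e-01]), 'ft_force': array([0.41476301, 0.1077123 , 1.26109686]), 'moment': array([0.00763361, 0.02059414, 0.06454568]), 'opening': 0.003270578743286733}
```

View pics/w1.png

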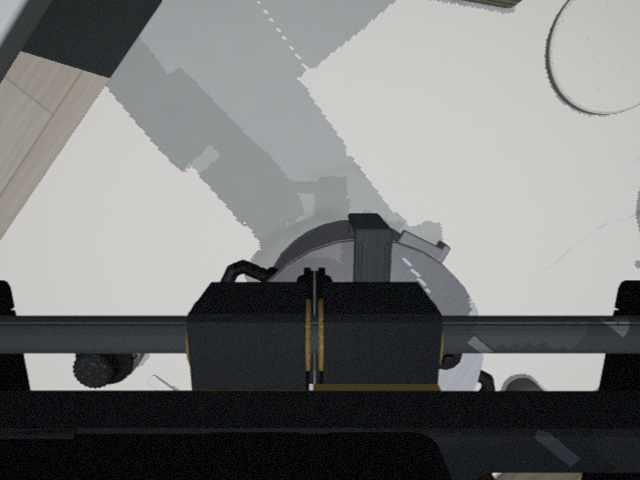

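```bash
cat >> h.py <<'E'
from scipy.spatial.transform import Rotation as Ro
def wray(s,u,v,z):
    c=env.camera_info('wrist');M=c['mount'];K=c['camera_matrix']
    Rt=Ro.from_euler('xyz',s['tcp_rot']).as_matrix()
    o=Rt@M[:3,3]+s['eef_pos'];d=Rt@M[:3,:3]@np.linalg.inv(K)@[u,v,1]
    return o+d*(z-o[2])/d[2]
def wproj(s,X):
    c=env.camera_info('wrist');M=c['mount'];K=c['camera_matrix']
    Rt=Ro.from_euler('xyz',s['tcp_rot']).as_matrix()
    p=K@(M[:3,:3].T@(Rt.T@(np.array(X)-s['eef_pos'])-M[:3,3]));return p[:2]/p[2]
C=np.array([549.2,-82.9])
E
python3 - <<'E'
from h import *
s=env.state()
for p in((352,222),(387,222),(390,282),(354,282)):
    q=wray(s,*p,140)[:2];print(q,np.linalg.norm(q-C),np.degrees(np.arctan2(*(q-C)[::-1])))
E
```

```text
[466.46194927  -2.81692626] 115.14722636514172 135.93418772632987
[483.09003794  11.26298855] 115.0530116758225 125.0719299438908
[511.41070277 -16.52067183] 76.3822374216055 119.6525631627331
[493.65932564 -31.54923418] 75.64170580903479 137.24471892729997
```

Emit:
{"op": "jog_arm", "data": {"series": [{"dx": 0.003, "dy": -0.003, "dz": -0.035, "rx": 0.0, "ry": 0.0, "rz": 0.0, "gripper": 0.0}, {"dx": 0.0, "dy": 0.0, "dz": -0.035, "rx": 0.0, "ry": 0.0, "rz": 0.0, "gripper": 0.0}, {"dx": 0.0, "dy": 0.0, "dz": -0.022, "rx": 0.0, "ry": 0.0, "rz": 0.0, "gripper": 0.0}, {"dx": 0.0, "dy": 0.0, "dz": 0.0, "rx": 0.0, "ry": 0.0, "rz": 0.0, "gripper": 0.0}, {"dx": 0.0, "dy": 0.0, "dz": 0.0, "rx": 0.0, "ry": 0.0, "rz": 0.0, "gripper": 0.0}]}}

```text
t: 2.35
eef_pos: [464.2, -34.6, 134.2]
tcp_rot: [-1.571, 0.0, 0.703]
ft_force: [0.1, -0.3, 0.7]
opening: 0.003
```

```bash
python3 - <<'E'
from h import *
import cv2
s=env.state();print(s['moment'])
cv2.imwrite("pics/w2.png",env.read_camera('wrist')[:,:,::-1])
im=env.read_camera('scene')[200:340,250:420,::-1]
cv2.imwrite("pics/s2.png",cv2.resize(im,None,fx=4,fy=4))
E
```

```text
[-0.07043587  0.0561412  -0.02549499]
```

View pics/w2.png

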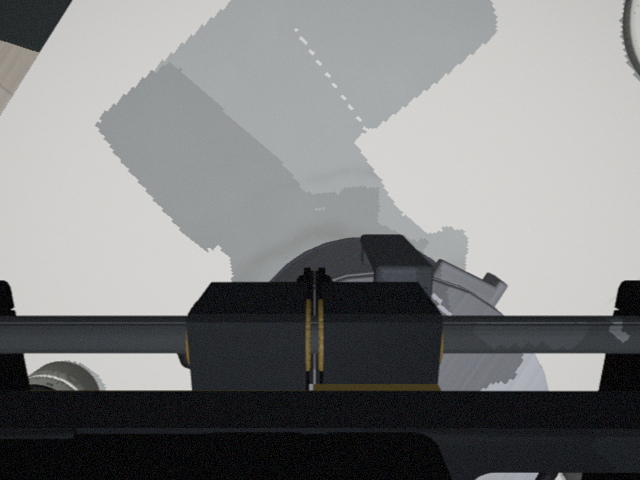

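View pics/s2.png

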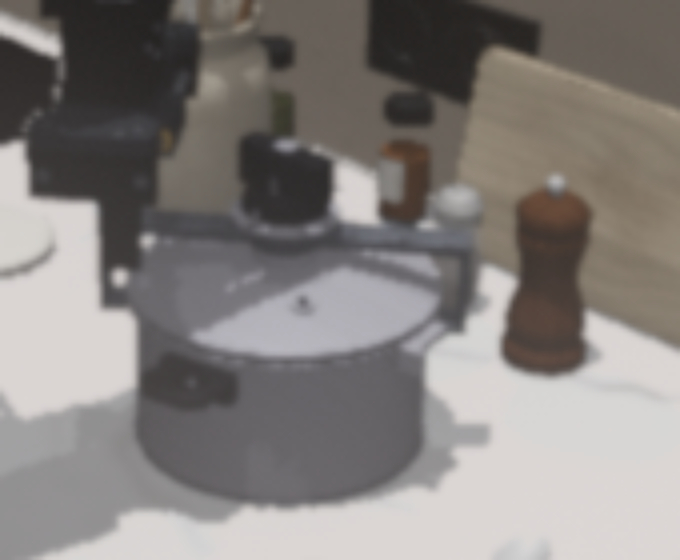

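Emit:
{"op": "jog_arm", "data": {"series": [{"dx": 0.0028, "dy": 0.0043, "dz": 0.0, "rx": 0.0, "ry": 0.0, "rz": -3.0, "gripper": 0.0}, {"dx": 0.0028, "dy": 0.0043, "dz": 0.0, "rx": 0.0, "ry": 0.0, "rz": -3.0, "gripper": 0.0}, {"dx": 0.0032, "dy": 0.004, "dz": 0.0, "rx": 0.0, "ry": 0.0, "rz": -3.0, "gripper": 0.0}, {"dx": 0.0032, "dy": 0.004, "dz": 0.0, "rx": 0.0, "ry": 0.0, "rz": -3.0, "gripper": 0.0}, {"dx": 0.0036, "dy": 0.0037, "dz": 0.0, "rx": 0.0, "ry": 0.0, "rz": -3.0, "gripper": 0.0}, {"dx": 0.0036, "dy": 0.0037, "dz": 0.0, "rx": 0.0, "ry": 0.0, "rz": -3.0, "gripper": 0.0}]}}

```text
t: 3.05
eef_pos: [483.5, -11.2, 135.0]
tcp_rot: [-1.572, -0.001, 0.386]
ft_force: [-2.8, -1.6, 0.6]
opening: 0.004
```

Emit:
{"op": "jog_arm", "data": {"series": [{"dx": 0.004, "dy": 0.0033, "dz": 0.0, "rx": 0.0, "ry": 0.0, "rz": -3.0, "gripper": 0.0}, {"dx": 0.004, "dy": 0.0033, "dz": 0.0, "rx": 0.0, "ry": 0.0, "rz": -3.0, "gripper": 0.0}]}}

```text
t: 3.25
eef_pos: [491.3, -4.5, 135.0]
tcp_rot: [-1.571, -0.001, 0.281]
ft_force: [-3.2, -0.5, 1.1]
opening: 0.002
```

```bash
python3 - <<'E'
from h import *
import cv2
s=env.state();print(s['eef_pos'],s['ft_force'],s['moment'])
im=env.read_camera('top')[175:320,265:415,::-1]
cv2.imwrite("pics/t3.png",cv2.resize(im,None,fx=4,fy=4))
E
```

```text
[491.31407884  -4.54159629 134.95937231] [-3.16717599 -0.46925208  1.08430382] [-0.15626287  0.44238119  0.03578371]
```

View pics/t3.png

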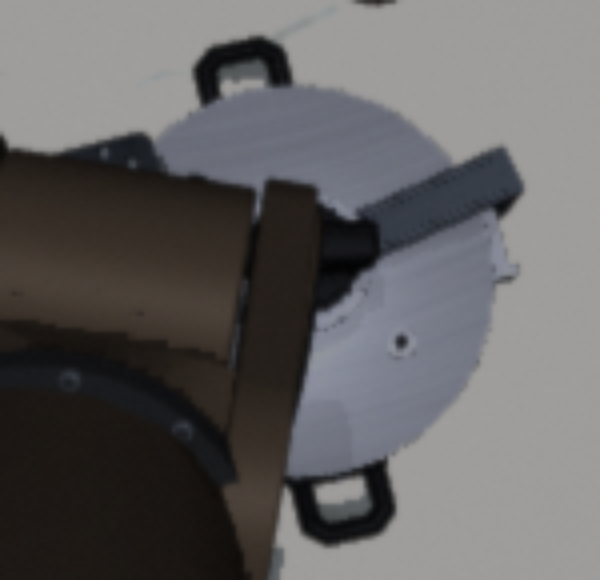

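Emit:
{"op": "jog_arm", "data": {"series": [{"dx": 0.0028, "dy": 0.002, "dz": 0.0, "rx": 0.0, "ry": 0.0, "rz": -2.0, "gripper": 0.0}, {"dx": 0.0028, "dy": 0.0019, "dz": 0.0, "rx": 0.0, "ry": 0.0, "rz": -2.0, "gripper": 0.0}, {"dx": 0.0029, "dy": 0.0018, "dz": 0.0, "rx": 0.0, "ry": 0.0, "rz": -2.0, "gripper": 0.0}]}}

```text
t: 3.6
eef_pos: [499.7, 1.1, 134.8]
tcp_rot: [-1.571, -0.001, 0.178]
ft_force: [-3.0, 0.1, 1.6]
opening: 0.007
```

Emit:
{"op": "jog_arm", "data": {"series": [{"dx": 0.0015, "dy": 0.0008, "dz": 0.0, "rx": 0.0, "ry": 0.0, "rz": -1.0, "gripper": 0.0}, {"dx": 0.0015, "dy": 0.0008, "dz": 0.0, "rx": 0.0, "ry": 0.0, "rz": -1.0, "gripper": 0.0}]}}

```text
t: 3.8
eef_pos: [502.8, 2.5, 134.4]
tcp_rot: [-1.571, -0.001, 0.143]
ft_force: [-3.4, -0.5, 1.4]
opening: 0.002
```

Emit:
{"op": "jog_arm", "data": {"series": [{"dx": 0.0015, "dy": 0.0008, "dz": 0.0, "rx": 0.0, "ry": 0.0, "rz": -1.0, "gripper": 0.0}]}}

```text
t: 3.9
eef_pos: [504.4, 3.3, 134.1]
tcp_rot: [-1.571, -0.001, 0.125]
ft_force: [-2.3, 0.9, 3.2]
opening: 0.006
```

Emit:
{"op": "jog_arm", "data": {"series": [{"dx": 0.0015, "dy": 0.0006, "dz": 0.0, "rx": 0.0, "ry": 0.0, "rz": 0.0, "gripper": 0.0}, {"dx": 0.0, "dy": 0.0, "dz": 0.0, "rx": 0.0, "ry": 0.0, "rz": 0.0, "gripper": 0.0}]}}

```text
t: 4.1
eef_pos: [506.0, 3.8, 133.8]
tcp_rot: [-1.571, -0.0, 0.126]
ft_force: [-1.3, 1.1, 1.6]
opening: 0.003
```

Emit:
{"op": "jog_arm", "data": {"series": [{"dx": 0.0015, "dy": 0.0005, "dz": 0.0, "rx": 0.0, "ry": 0.0, "rz": 0.0, "gripper": 0.0}, {"dx": 0.0, "dy": 0.0, "dz": 0.0, "rx": 0.0, "ry": 0.0, "rz": 0.0, "gripper": 0.0}]}}

```text
t: 4.3
eef_pos: [507.4, 4.4, 133.6]
tcp_rot: [-1.571, -0.0, 0.126]
ft_force: [-1.4, -0.3, 1.6]
opening: 0.004
```

```bash
python3 - <<'E'
from h import *
import cv2
s=env.state();print(s['eef_pos'],s['ft_force'],s['moment'])
im=env.read_camera('top')[175:320,265:415,::-1]
cv2.imwrite("pics/t4.png",cv2.resize(im,None,fx=4,fy=4,interpolation=2))
E
```

```text
[507.44429813   4.3584115  133.62057997] [-1.39858466 -0.3124962   1.55108791] [-0.05415134  0.2808476   0.00675303]
```

View pics/t4.png

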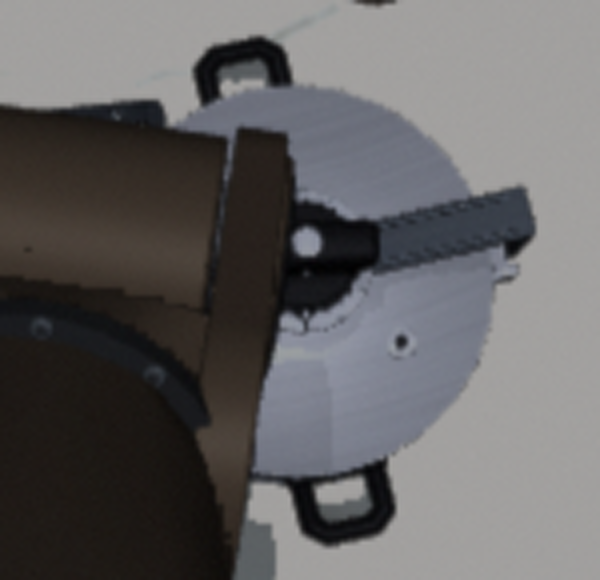

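Emit:
{"op": "jog_arm", "data": {"series": [{"dx": 0.0015, "dy": 0.0004, "dz": 0.0, "rx": 0.0, "ry": 0.0, "rz": 0.0, "gripper": 0.0}, {"dx": 0.0015, "dy": 0.0004, "dz": 0.0, "rx": 0.0, "ry": 0.0, "rz": 0.0, "gripper": 0.0}]}}

```text
t: 4.55
eef_pos: [509.6, 5.2, 133.5]
tcp_rot: [-1.57, 0.002, 0.126]
ft_force: [-10.2, -2.0, 6.8]
opening: 0.008
```

```bash
python3 - <<'E'
from h import *
f=lambda u,v,z:ray('top',265+u/4,175+v/4,z)[:2]
for p in((525,187),(535,228)):
    q=f(*p,140)-C;print(q,np.linalg.norm(q))
q=(f(525,187,140)+f(535,228,140))/2-C;print(np.degrees(np.arctan2(*q[::-1])))
E
```

```text
[  39.47074728 -103.3849366 ] 110.66338602077144
[  20.30173812 -107.80824264] 109.70313465009215
-74.19727734385337
```

Emit:
{"op": "jog_arm", "data": {"series": [{"dx": 0.0, "dy": 0.0, "dz": 0.0, "rx": 0.0, "ry": 0.0, "rz": 0.0, "gripper": 0.0}]}}

```text
t: 4.65
eef_pos: [509.5, 5.1, 133.6]
tcp_rot: [-1.571, 0.002, 0.126]
ft_force: [-7.1, -1.6, 4.7]
opening: 0.005
```

Emit:
{"op": "jog_arm", "data": {"series": [{"dx": -0.01, "dy": -0.002, "dz": 0.0, "rx": 0.0, "ry": 0.0, "rz": 0.0, "gripper": 0.0}, {"dx": -0.01, "dy": -0.002, "dz": 0.01, "rx": 0.0, "ry": 0.0, "rz": 0.0, "gripper": 0.0}, {"dx": 0.0, "dy": 0.0, "dz": 0.04, "rx": 0.0, "ry": 0.0, "rz": 0.0, "gripper": 0.5}, {"dx": 0.0, "dy": 0.0, "dz": 0.04, "rx": 0.0, "ry": 0.0, "rz": 0.0, "gripper": 0.5}, {"dx": 0.0, "dy": 0.04, "dz": 0.02, "rx": 0.0, "ry": 0.0, "rz": 0.0, "gripper": 0.5}, {"dx": 0.0, "dy": 0.05, "dz": 0.0, "rx": 0.0, "ry": 0.0, "rz": 0.0, "gripper": 0.5}, {"dx": 0.0, "dy": 0.05, "dz": 0.0, "rx": 0.0, "ry": 0.0, "rz": 0.0, "gripper": 0.5}, {"dx": 0.0, "dy": 0.0, "dz": 0.0, "rx": 0.0, "ry": 0.0, "rz": 0.0, "gripper": 0.5}]}}

```text
t: 5.45
eef_pos: [489.4, 145.4, 244.6]
tcp_rot: [-1.57, -0.002, 0.13]
ft_force: [-0.3, -0.5, -0.4]
opening: 0.45
```

```bash
python3 - <<'E'
from h import *
import cv2
s=env.state();print(s['eef_pos'],s['tcp_rot'],s['ft_force'],s['opening'],s['joints'])
im=env.read_camera('top')[175:320,265:415,::-1]
cv2.imwrite("pics/t5.png",cv2.resize(cv2.convertScaleAbs(im,alpha=1.5,beta=20),None,fx=4,fy=4,interpolation=2))
E
```

```text
[489.3946712  145.35612258 244.63516669] [-1.56987458 -0.00195656  0.13026769] [-0.25684348 -0.48832948 -0.36498879] 0.449562659360311 [1.58823275e-01 3.06636574e-01 1.81129412e+00 1.01467678e-03
 1.02168011e+00 2.80259512e-02]
```

View pics/t5.png

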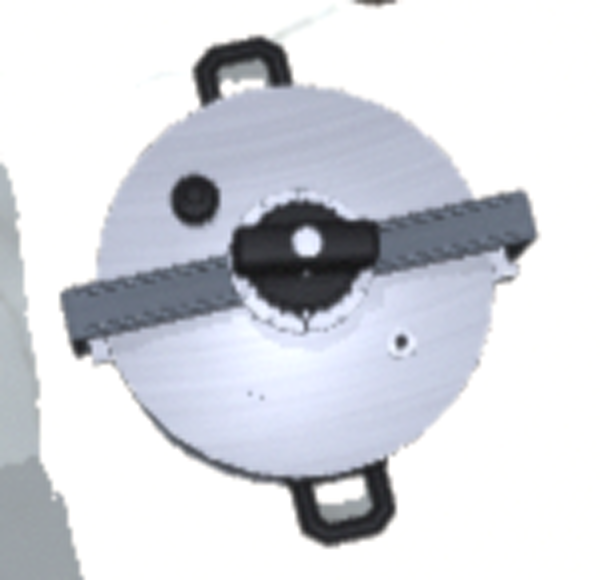

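```bash
python3 - <<'E'
from h import *
f=lambda u,v,z:ray('top',265+u/4,175+v/4,z)[:2]
r=(f(526,190,140)+f(537,232,140))/2;l=(f(62,292,140)+f(76,342,140))/2
d=r-l;print((r+l)/2,np.linalg.norm(d),np.degrees(np.arctan2(*d[::-1])))
E
```

```text
[550.50628064 -83.81735172] 217.49368231860242 -75.65033716350332
```

Emit:
{"op": "jog_arm", "data": {"series": [{"dx": 0.012, "dy": -0.0456, "dz": 0.0, "rx": 0.0, "ry": 0.0, "rz": -1.0, "gripper": 0.6}, {"dx": 0.012, "dy": -0.0456, "dz": 0.0, "rx": 0.0, "ry": 0.0, "rz": -1.0, "gripper": 0.6}, {"dx": 0.012, "dy": -0.0456, "dz": 0.0, "rx": 0.0, "ry": 0.0, "rz": -1.0, "gripper": 0.6}, {"dx": 0.012, "dy": -0.0456, "dz": 0.0, "rx": 0.0, "ry": 0.0, "rz": 0.0, "gripper": 0.6}, {"dx": 0.012, "dy": -0.0456, "dz": 0.0, "rx": 0.0, "ry": 0.0, "rz": 0.0, "gripper": 0.6}, {"dx": 0.0, "dy": 0.0, "dz": 0.0, "rx": 0.0, "ry": 0.0, "rz": 0.0, "gripper": 0.6}, {"dx": 0.0, "dy": 0.0, "dz": 0.0, "rx": 0.0, "ry": 0.0, "rz": 0.0, "gripper": 0.6}, {"dx": 0.0, "dy": 0.0, "dz": 0.0, "rx": 0.0, "ry": 0.0, "rz": 0.0, "gripper": 0.6}]}}

```text
t: 6.3
eef_pos: [549.6, -86.8, 243.9]
tcp_rot: [-1.571, -0.0, 0.073]
ft_force: [0.2, -0.6, -0.6]
opening: 0.6
```

```bash
python3 - <<'E'
from h import *
import cv2
s=env.state();print(s['eef_pos'],s['tcp_rot'],s['ft_force'],s['moment'],s['opening'],s['joints'])
cv2.imwrite("pics/w6.png",env.read_camera('wrist')[:,:,::-1])
E
```

```text
[549.6215394  -86.80568803 243.88917936] [-1.57066738e+00 -3.95340195e-05  7.28808000e-02] [ 0.1604358  -0.56006097 -0.57915453] [-0.06766932 -0.0357658   0.02828621] 0.5998201860517548 [-2.75418210e-01  3.74606222e-01  1.70558356e+00  1.54280094e-04
  1.06140973e+00 -3.48374247e-01]
```

View pics/w6.png

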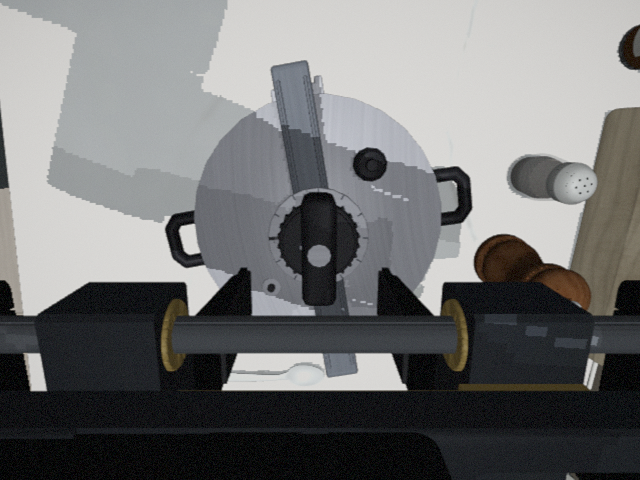

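```bash
python3 - <<'E'
from h import *
s=env.state()
A=lambda d:np.degrees(np.arctan2(d[1],d[0]))
W=lambda u,v,z:wray(s,u,v,z)[:2]
print('cap',W(319,256,191.5))
k=W(319,195,191)-W(319,303,191);print('knob',(W(319,195,191)+W(319,303,191))/2,np.linalg.norm(k),A(k))
a=(W(271,67,139)+W(309,63,139))/2;b=(W(328,377,139)+W(357,374,139))/2
print('bar',a,b,(a+b)/2,np.linalg.norm(a-b),A(a-b))
h=W(470,195,88)-W(167,238,88);print('hand',(W(470,195,88)+W(167,238,88))/2,np.linalg.norm(h),A(h))
print('collar',W(318.5,236,150))
E
```

```text
cap [551.10126173 -80.98935452]
knob [550.8923939  -78.17604746] 61.36539463085612 94.36890063947844
bar [525.86933516  24.01311757] [ 577.26890994 -186.78664906] [551.56912255 -81.38676574] 216.97570807719828 103.70311220077498
hand [550.19749944 -78.59980068] 244.65278169008113 12.405424621440284
collar [551.17123526 -79.5729097 ]
```

Emit:
{"op": "jog_arm", "data": {"series": [{"dx": 0.001, "dy": 0.005, "dz": -0.03, "rx": 0.0, "ry": 0.0, "rz": 0.0, "gripper": 0.6}, {"dx": 0.0, "dy": 0.0, "dz": -0.03, "rx": 0.0, "ry": 0.0, "rz": 0.0, "gripper": 0.6}, {"dx": 0.0, "dy": 0.0, "dz": -0.01, "rx": 0.0, "ry": 0.0, "rz": 0.0, "gripper": 0.6}, {"dx": 0.0, "dy": 0.0, "dz": 0.0, "rx": 0.0, "ry": 0.0, "rz": 0.0, "gripper": 0.6}, {"dx": 0.0, "dy": 0.0, "dz": 0.0, "rx": 0.0, "ry": 0.0, "rz": 0.0, "gripper": 0.6}]}}

```text
t: 6.85
eef_pos: [551.7, -81.6, 174.7]
tcp_rot: [-1.571, -0.001, 0.074]
ft_force: [-0.2, -0.1, -0.1]
opening: 0.602
```

Emit:
{"op": "jog_arm", "data": {"series": [{"dx": 0.0, "dy": 0.0, "dz": 0.0, "rx": 0.0, "ry": 0.0, "rz": 0.0, "gripper": 0.3}, {"dx": 0.0, "dy": 0.0, "dz": 0.0, "rx": 0.0, "ry": 0.0, "rz": 0.0, "gripper": 0.25}, {"dx": 0.0, "dy": 0.0, "dz": 0.0, "rx": 0.0, "ry": 0.0, "rz": 0.0, "gripper": 0.2}, {"dx": 0.0, "dy": 0.0, "dz": 0.0, "rx": 0.0, "ry": 0.0, "rz": 0.0, "gripper": 0.0}, {"dx": 0.0, "dy": 0.0, "dz": 0.0, "rx": 0.0, "ry": 0.0, "rz": 0.0, "gripper": 0.0}, {"dx": 0.0, "dy": 0.0, "dz": 0.0, "rx": 0.0, "ry": 0.0, "rz": 0.0, "gripper": 0.0}, {"dx": 0.0, "dy": 0.0, "dz": 0.0, "rx": 0.0, "ry": 0.0, "rz": 0.0, "gripper": 0.0}]}}

```text
t: 7.55
eef_pos: [551.7, -81.9, 173.8]
tcp_rot: [-1.571, -0.001, 0.073]
ft_force: [2.2, 0.4, 0.2]
opening: 0.208
```

```bash
python3 - <<'E'
from h import *
s=env.state();print(s['eef_pos'],s['tcp_rot'],s['ft_force'],s['moment'],s['opening'])
E
```

```text
[551.68493731 -81.93149302 173.79345269] [-1.57101883e+00 -1.00983099e-03  7.32509039e-02] [2.20511921 0.35009158 0.1813921 ] [-0.03085834 -0.31471413 -0.0251486 ] 0.2075945495188844
```

Emit:
{"op": "jog_arm", "data": {"series": [{"dx": 0.0, "dy": 0.0, "dz": 0.0, "rx": 0.0, "ry": 0.0, "rz": -6.0, "gripper": 0.0}, {"dx": 0.0, "dy": 0.0, "dz": 0.0, "rx": 0.0, "ry": 0.0, "rz": -6.0, "gripper": 0.0}, {"dx": 0.0, "dy": 0.0, "dz": 0.0, "rx": 0.0, "ry": 0.0, "rz": -6.0, "gripper": 0.0}, {"dx": 0.0, "dy": 0.0, "dz": 0.0, "rx": 0.0, "ry": 0.0, "rz": -6.0, "gripper": 0.0}]}}

```text
t: 7.95
eef_pos: [551.6, -81.9, 173.8]
tcp_rot: [-1.571, -0.001, -0.35]
ft_force: [3.1, -0.7, 0.4]
opening: 0.207
```

```bash
python3 - <<'E'
from h import *
s=env.state();print(s['eef_pos'],s['tcp_rot'],s['ft_force'],s['moment'],s['opening'])
E
```

```text
[551.58356288 -81.91954094 173.78505327] [-1.57073783e+00 -7.56968998e-04 -3.49692882e-01] [ 3.11859458 -0.66871529  0.41001546] [-0.0405933  -0.22357502  0.12200166] 0.20719399336619537
```

Emit:
{"op": "jog_arm", "data": {"series": [{"dx": 0.0, "dy": 0.0, "dz": 0.0, "rx": 0.0, "ry": 0.0, "rz": -6.0, "gripper": 0.0}, {"dx": 0.0, "dy": 0.0, "dz": 0.0, "rx": 0.0, "ry": 0.0, "rz": -6.0, "gripper": 0.0}, {"dx": 0.0, "dy": 0.0, "dz": 0.0, "rx": 0.0, "ry": 0.0, "rz": -6.0, "gripper": 0.0}, {"dx": 0.0, "dy": 0.0, "dz": 0.0, "rx": 0.0, "ry": 0.0, "rz": -6.0, "gripper": 0.0}]}}

```text
t: 8.35
eef_pos: [551.5, -81.9, 173.8]
tcp_rot: [-1.571, -0.0, -0.769]
ft_force: [1.3, 0.3, 0.3]
opening: 0.208
```

```bash
python3 - <<'E'
from h import *
s=env.state();print(s['eef_pos'],s['tcp_rot'],s['ft_force'],s['moment'],s['opening'],s['joints'])
E
```

```text
[551.47773385 -81.85411599 173.80080018] [-1.57056346e+00 -4.70780792e-04 -7.68565699e-01] [1.30052927 0.33424709 0.32522962] [ 0.04738196 -0.12972439  0.11395909] 0.20785821223417353 [-2.65819525e-01  4.55428679e-01  1.78541592e+00 -2.90782771e-05
  9.00223324e-01  5.02764183e-01]
```

Emit:
{"op": "jog_arm", "data": {"series": [{"dx": 0.0, "dy": 0.0, "dz": 0.0, "rx": 0.0, "ry": 0.0, "rz": -3.0, "gripper": 0.0}, {"dx": 0.0, "dy": 0.0, "dz": 0.0, "rx": 0.0, "ry": 0.0, "rz": 0.0, "gripper": 0.0}, {"dx": 0.0, "dy": 0.0, "dz": 0.0, "rx": 0.0, "ry": 0.0, "rz": 0.0, "gripper": 0.6}, {"dx": 0.0, "dy": 0.0, "dz": 0.0, "rx": 0.0, "ry": 0.0, "rz": 0.0, "gripper": 0.6}, {"dx": 0.0, "dy": 0.0, "dz": 0.0, "rx": 0.0, "ry": 0.0, "rz": 0.0, "gripper": 0.6}, {"dx": 0.0, "dy": 0.0, "dz": 0.025, "rx": 0.0, "ry": 0.0, "rz": 0.0, "gripper": 0.6}, {"dx": 0.0, "dy": 0.0, "dz": 0.025, "rx": 0.0, "ry": 0.0, "rz": 0.0, "gripper": 0.6}, {"dx": 0.0, "dy": 0.0, "dz": 0.0, "rx": 0.0, "ry": 0.0, "rz": 0.0, "gripper": 0.6}]}}

```text
t: 9.15
eef_pos: [552.3, -82.1, 226.4]
tcp_rot: [-1.568, -0.004, -0.816]
ft_force: [0.5, -0.4, -1.5]
opening: 0.587
```

Emit:
{"op": "jog_arm", "data": {"series": [{"dx": 0.0, "dy": 0.0, "dz": 0.0, "rx": 0.0, "ry": 0.0, "rz": 8.5, "gripper": 0.6}, {"dx": 0.0, "dy": 0.0, "dz": 0.0, "rx": 0.0, "ry": 0.0, "rz": 8.5, "gripper": 0.6}, {"dx": 0.0, "dy": 0.0, "dz": 0.0, "rx": 0.0, "ry": 0.0, "rz": 8.5, "gripper": 0.6}, {"dx": 0.0, "dy": 0.0, "dz": 0.0, "rx": 0.0, "ry": 0.0, "rz": 8.5, "gripper": 0.6}, {"dx": 0.0, "dy": 0.0, "dz": 0.0, "rx": 0.0, "ry": 0.0, "rz": 8.5, "gripper": 0.6}, {"dx": 0.0, "dy": 0.0, "dz": 0.0, "rx": 0.0, "ry": 0.0, "rz": 8.5, "gripper": 0.6}, {"dx": 0.0, "dy": 0.0, "dz": 0.0, "rx": 0.0, "ry": 0.0, "rz": 8.5, "gripper": 0.6}, {"dx": 0.0, "dy": 0.0, "dz": 0.0, "rx": 0.0, "ry": 0.0, "rz": 8.5, "gripper": 0.6}, {"dx": 0.0, "dy": 0.0, "dz": 0.0, "rx": 0.0, "ry": 0.0, "rz": 8.5, "gripper": 0.6}, {"dx": 0.0, "dy": 0.0, "dz": 0.0, "rx": 0.0, "ry": 0.0, "rz": 8.5, "gripper": 0.6}, {"dx": 0.0, "dy": 0.0, "dz": 0.0, "rx": 0.0, "ry": 0.0, "rz": 8.5, "gripper": 0.6}]}}

```text
t: 10.25
eef_pos: [551.0, -81.8, 222.9]
tcp_rot: [-1.57, 0.0, 0.822]
ft_force: [-0.6, -0.2, 0.9]
opening: 0.6
```

Emit:
{"op": "jog_arm", "data": {"series": [{"dx": 0.0, "dy": 0.0, "dz": 0.0, "rx": 0.0, "ry": 0.0, "rz": 8.5, "gripper": 0.6}, {"dx": 0.0, "dy": 0.0, "dz": 0.0, "rx": 0.0, "ry": 0.0, "rz": 8.5, "gripper": 0.6}, {"dx": 0.0, "dy": 0.0, "dz": 0.0, "rx": 0.0, "ry": 0.0, "rz": 8.5, "gripper": 0.6}, {"dx": 0.0, "dy": 0.0, "dz": 0.0, "rx": 0.0, "ry": 0.0, "rz": 8.5, "gripper": 0.6}, {"dx": 0.0, "dy": 0.0, "dz": 0.0, "rx": 0.0, "ry": 0.0, "rz": 8.5, "gripper": 0.6}, {"dx": 0.0, "dy": 0.0, "dz": 0.0, "rx": 0.0, "ry": 0.0, "rz": 8.5, "gripper": 0.6}, {"dx": 0.0, "dy": 0.0, "dz": 0.0, "rx": 0.0, "ry": 0.0, "rz": 8.5, "gripper": 0.6}, {"dx": 0.0, "dy": 0.0, "dz": 0.0, "rx": 0.0, "ry": 0.0, "rz": 8.5, "gripper": 0.6}, {"dx": 0.0, "dy": 0.0, "dz": 0.0, "rx": 0.0, "ry": 0.0, "rz": 8.5, "gripper": 0.6}, {"dx": 0.0, "dy": 0.0, "dz": 0.0, "rx": 0.0, "ry": 0.0, "rz": 8.5, "gripper": 0.6}, {"dx": 0.0, "dy": 0.0, "dz": 0.0, "rx": 0.0, "ry": 0.0, "rz": 1.5, "gripper": 0.6}, {"dx": 0.0, "dy": 0.0, "dz": 0.0, "rx": 0.0, "ry": 0.0, "rz": 0.0, "gripper": 0.6}]}}

```text
t: 11.45
eef_pos: [551.1, -81.8, 223.2]
tcp_rot: [-1.57, -0.001, 2.322]
ft_force: [0.9, -0.3, -0.4]
opening: 0.599
```

```bash
python3 - <<'E'
from h import *
import cv2
s=env.state();print(s['eef_pos'],s['tcp_rot'],s['ft_force'],s['moment'],s['opening'],s['joints'])
cv2.imwrite("pics/w7.png",env.read_camera('wrist')[:,:,::-1])
E
```

```text
[551.0740505  -81.8024669  223.19279515] [-1.57040785e+00 -7.30563457e-04  2.32213997e+00] [ 0.85907391 -0.27611024 -0.38353827] [ 0.04843425  0.01648938 -0.03015462] 0.5985977637215223 [-2.65957137e-01  3.97548569e-01  1.72970000e+00  6.30429772e-05
  1.01516977e+00 -2.58813053e+00]
```

View pics/w7.png

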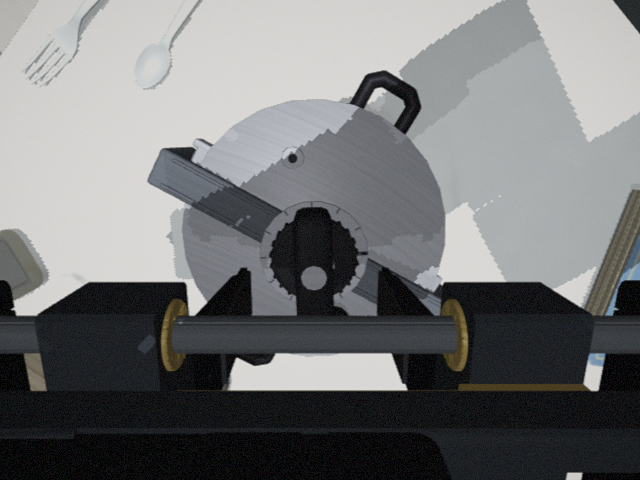

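Emit:
{"op": "jog_arm", "data": {"series": [{"dx": 0.0, "dy": 0.0, "dz": -0.025, "rx": 0.0, "ry": 0.0, "rz": 0.0, "gripper": 0.6}, {"dx": 0.0, "dy": 0.0, "dz": -0.025, "rx": 0.0, "ry": 0.0, "rz": 0.0, "gripper": 0.6}, {"dx": 0.0, "dy": 0.0, "dz": 0.0, "rx": 0.0, "ry": 0.0, "rz": 0.0, "gripper": 0.3}, {"dx": 0.0, "dy": 0.0, "dz": 0.0, "rx": 0.0, "ry": 0.0, "rz": 0.0, "gripper": 0.3}, {"dx": 0.0, "dy": 0.0, "dz": 0.0, "rx": 0.0, "ry": 0.0, "rz": 0.0, "gripper": 0.25}, {"dx": 0.0, "dy": 0.0, "dz": 0.0, "rx": 0.0, "ry": 0.0, "rz": 0.0, "gripper": 0.2}, {"dx": 0.0, "dy": 0.0, "dz": 0.0, "rx": 0.0, "ry": 0.0, "rz": 0.0, "gripper": 0.0}, {"dx": 0.0, "dy": 0.0, "dz": 0.0, "rx": 0.0, "ry": 0.0, "rz": 0.0, "gripper": 0.0}, {"dx": 0.0, "dy": 0.0, "dz": 0.0, "rx": 0.0, "ry": 0.0, "rz": 0.0, "gripper": 0.0}, {"dx": 0.0, "dy": 0.0, "dz": 0.0, "rx": 0.0, "ry": 0.0, "rz": -6.0, "gripper": 0.0}]}}

```text
t: 12.5
eef_pos: [551.5, -81.8, 174.3]
tcp_rot: [-1.571, 0.001, 2.219]
ft_force: [-1.2, 1.0, 5.5]
opening: 0.21
```

```bash
cat > m.py <<'E'
from h import *
s=env.state()
r=Ro.from_euler('xyz',s['tcp_rot']).as_matrix()
print(s['t'],s['eef_pos'].round(1),s['tcp_rot'][2].round(3),s['ft_force'].round(1),s['moment'].round(3),s['tau'][5].round(3),s['joints'][5].round(3),s['opening'].round(3))
E
python3 m.py
```

```text
Traceback (most recent call last):
  File "m.py", line 4, in <module>
    print(s['t'],s['eef_pos'].round(1),s['tcp_rot'][2].round(3),s['ft_force'].round(1),s['moment'].round(3),s['tau'][5].round(3),s['joints'][5].round(3),s['opening'].round(3))
                                                                                                                                                         ^^^^^^^^^^^^^^^^^^
AttributeError: 'float' object has no attribute 'round'
```

```bash
sed -i "s/s\['opening'\].round(3)/round(s['opening'],3)/" m.py; python3 m.py
```

```text
12.5 [551.5 -81.8 174.3] 2.219 [-1.2  1.   5.5] [0.33  0.264 0.068] -2.951 -2.485 0.21
```

Emit:
{"op": "jog_arm", "data": {"series": [{"dx": 0.0, "dy": 0.0, "dz": 0.0, "rx": 0.0, "ry": 0.0, "rz": -6.0, "gripper": 0.0}, {"dx": 0.0, "dy": 0.0, "dz": 0.0, "rx": 0.0, "ry": 0.0, "rz": -6.0, "gripper": 0.0}]}}

```text
t: 12.7
eef_pos: [551.4, -81.8, 174.3]
tcp_rot: [-1.571, 0.0, 2.006]
ft_force: [-1.1, 1.0, 7.1]
opening: 0.209
```

```bash
python3 m.py
```

```text
12.7 [551.4 -81.8 174.3] 2.006 [-1.1  1.   7.1] [0.348 0.298 0.124] -1.621 -2.272 0.209
```

Emit:
{"op": "jog_arm", "data": {"series": [{"dx": 0.0, "dy": 0.0, "dz": 0.0, "rx": 0.0, "ry": 0.0, "rz": -6.0, "gripper": 0.0}, {"dx": 0.0, "dy": 0.0, "dz": 0.0, "rx": 0.0, "ry": 0.0, "rz": -6.0, "gripper": 0.0}]}}

```text
t: 12.9
eef_pos: [551.4, -81.7, 174.3]
tcp_rot: [-1.572, 0.0, 1.797]
ft_force: [-1.5, 2.4, 6.3]
opening: 0.209
```

```bash
python3 m.py
```

```text
12.9 [551.4 -81.7 174.3] 1.797 [-1.5  2.4  6.3] [0.322 0.283 0.153] -1.614 -2.063 0.209
```

Emit:
{"op": "jog_arm", "data": {"series": [{"dx": 0.0, "dy": 0.0, "dz": 0.0, "rx": 0.0, "ry": 0.0, "rz": -6.0, "gripper": 0.0}, {"dx": 0.0, "dy": 0.0, "dz": 0.0, "rx": 0.0, "ry": 0.0, "rz": -6.0, "gripper": 0.0}]}}

```text
t: 13.1
eef_pos: [551.4, -81.6, 174.3]
tcp_rot: [-1.571, -0.0, 1.588]
ft_force: [-0.9, 3.0, 6.7]
opening: 0.209
```

```bash
python3 m.py
```

```text
13.1 [551.4 -81.6 174.3] 1.588 [-0.9  3.   6.7] [0.459 0.253 0.188] -1.556 -1.854 0.209
```

Emit:
{"op": "jog_arm", "data": {"series": [{"dx": 0.0, "dy": 0.0, "dz": 0.0, "rx": 0.0, "ry": 0.0, "rz": -5.0, "gripper": 0.0}]}}

```text
t: 13.2
eef_pos: [551.4, -81.6, 174.3]
tcp_rot: [-1.571, -0.0, 1.501]
ft_force: [-1.0, 1.2, 6.5]
opening: 0.214
```

```bash
python3 m.py
```

```text
13.2 [551.4 -81.6 174.3] 1.501 [-1.   1.2  6.5] [0.339 0.099 0.175] -1.017 -1.766 0.214
```

Emit:
{"op": "jog_arm", "data": {"series": [{"dx": 0.0, "dy": 0.0, "dz": 0.0, "rx": 0.0, "ry": 0.0, "rz": -5.0, "gripper": 0.0}]}}

```text
t: 13.3
eef_pos: [551.4, -81.6, 174.3]
tcp_rot: [-1.572, -0.0, 1.414]
ft_force: [-1.2, 2.3, 6.9]
opening: 0.211
```

```bash
python3 m.py
```

```text
13.3 [551.4 -81.6 174.3] 1.414 [-1.2  2.3  6.9] [0.44  0.275 0.221] -1.19 -1.68 0.211
```

Emit:
{"op": "jog_arm", "data": {"series": [{"dx": 0.0, "dy": 0.0, "dz": 0.0, "rx": 0.0, "ry": 0.0, "rz": -5.0, "gripper": 0.0}]}}

```text
t: 13.4
eef_pos: [551.4, -81.6, 174.3]
tcp_rot: [-1.572, -0.0, 1.327]
ft_force: [-1.0, 2.1, 6.3]
opening: 0.209
```

```bash
python3 m.py
```

```text
13.4 [551.4 -81.6 174.3] 1.327 [-1.   2.1  6.3] [0.466 0.254 0.287] -1.177 -1.593 0.209
```

Emit:
{"op": "jog_arm", "data": {"series": [{"dx": 0.0, "dy": 0.0, "dz": 0.0, "rx": 0.0, "ry": 0.0, "rz": -5.0, "gripper": 0.0}]}}

```text
t: 13.5
eef_pos: [551.4, -81.6, 174.3]
tcp_rot: [-1.571, -0.0, 1.24]
ft_force: [-1.4, 2.9, 6.5]
opening: 0.209
```

```bash
python3 m.py
```

```text
13.5 [551.4 -81.6 174.3] 1.24 [-1.4  2.9  6.5] [0.49  0.243 0.247] -1.144 -1.505 0.209
```

Emit:
{"op": "jog_arm", "data": {"series": [{"dx": 0.0, "dy": 0.0, "dz": 0.0, "rx": 0.0, "ry": 0.0, "rz": -5.0, "gripper": 0.0}]}}

```text
t: 13.6
eef_pos: [551.4, -81.6, 174.3]
tcp_rot: [-1.572, -0.0, 1.152]
ft_force: [-2.0, 2.5, 7.1]
opening: 0.21
```

```bash
python3 m.py
```

```text
13.6 [551.4 -81.6 174.3] 1.152 [-2.   2.5  7.1] [0.48  0.251 0.268] -1.109 -1.418 0.21
```

Emit:
{"op": "jog_arm", "data": {"series": [{"dx": 0.0, "dy": 0.0, "dz": 0.0, "rx": 0.0, "ry": 0.0, "rz": -5.0, "gripper": 0.0}]}}

```text
t: 13.7
eef_pos: [551.4, -81.6, 174.3]
tcp_rot: [-1.571, -0.0, 1.065]
ft_force: [-1.6, 2.5, 5.9]
opening: 0.21
```

```bash
python3 m.py
```

```text
13.7 [551.4 -81.6 174.3] 1.065 [-1.6  2.5  5.9] [0.496 0.234 0.322] -1.075 -1.331 0.21
```

Emit:
{"op": "jog_arm", "data": {"series": [{"dx": 0.0, "dy": 0.0, "dz": 0.0, "rx": 0.0, "ry": 0.0, "rz": -5.0, "gripper": 0.0}]}}

```text
t: 13.8
eef_pos: [551.4, -81.5, 174.3]
tcp_rot: [-1.571, -0.001, 0.978]
ft_force: [-0.6, 3.8, 7.6]
opening: 0.213
```

```bash
python3 m.py
```

```text
13.8 [551.4 -81.5 174.3] 0.978 [-0.6  3.8  7.6] [0.536 0.281 0.403] -1.04 -1.244 0.213
```

Emit:
{"op": "jog_arm", "data": {"series": [{"dx": 0.0, "dy": 0.0, "dz": 0.0, "rx": 0.0, "ry": 0.0, "rz": -5.0, "gripper": 0.0}]}}

```text
t: 13.9
eef_pos: [551.5, -81.5, 174.3]
tcp_rot: [-1.571, -0.001, 0.891]
ft_force: [-0.8, 2.5, 6.7]
opening: 0.212
```

```bash
python3 m.py
```

```text
13.9 [551.5 -81.5 174.3] 0.891 [-0.8  2.5  6.7] [0.55  0.27  0.463] -1.005 -1.157 0.212
```

```bash
python3 - <<'E'
from h import *
import cv2
im=env.read_camera('wrist')[:,:,::-1]
cv2.imwrite("pics/w8.png",im)
im=env.read_camera('scene')[220:330,260:410,::-1]
cv2.imwrite("pics/s8.png",cv2.resize(im,None,fx=5,fy=5,interpolation=2))
E
python3 m.py
```

```text
14.0 [551.4 -81.5 174.3] 0.891 [-0.6  4.4  7.5] [0.572 0.282 0.294] 1.418 -1.157 0.211
```

View pics/w8.png

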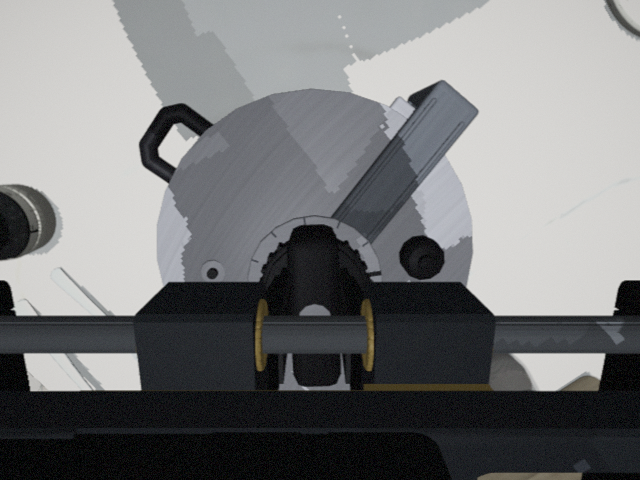

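View pics/s8.png

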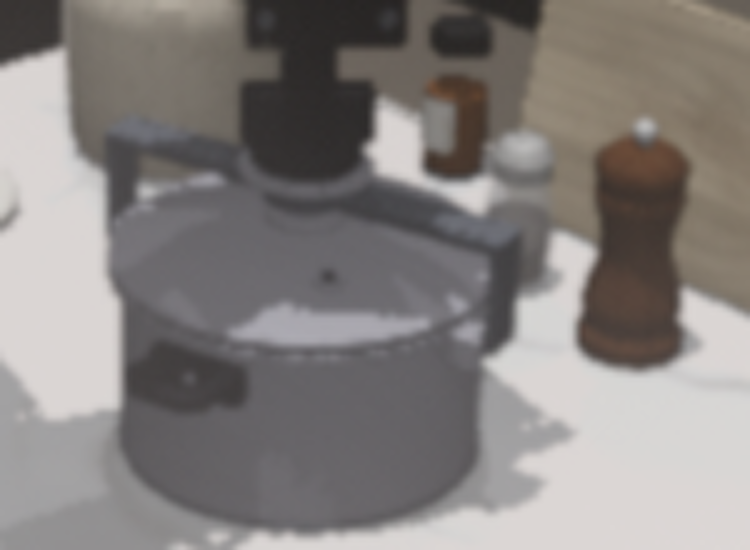

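```bash
python3 - <<'E'
import cv2
a=cv2.imread("pics/w7.png")[180:330,230:400];b=cv2.imread("pics/w8.png")[190:340,230:400]
f=lambda i:cv2.resize(cv2.convertScaleAbs(i,alpha=1.6,beta=20),(400,353),interpolation=2)
cv2.imwrite("pics/z8.png",cv2.hconcat([f(a),f(b)]))
E
```

```text
(no output)
```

View pics/z8.png

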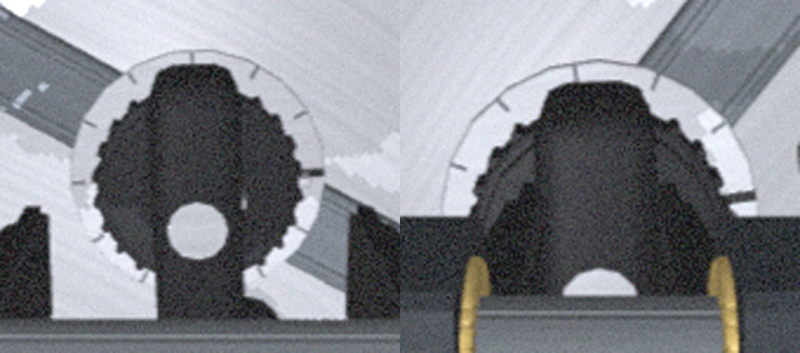

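```bash
cat > a.py <<'E'
from h import *
def linang(pos,rot,u,v,c=(550.8,-81.0)):
    s={'eef_pos':np.array(pos),'tcp_rot':np.array(rot)}
    q=wray(s,u,v,150)[:2]-np.array(c);return np.linalg.norm(q),(np.arctan2(q[1],q[0])-rot[2]+np.pi)%(2*np.pi)-np.pi
E
python3 - <<'E'
from a import *
print(linang([551.07,-81.8,223.2],[-1.5704,-.0007,2.322],363.9,253.5))
print(linang([551.4,-81.5,174.3],[-1.571,-.001,.891],373.6,273.3))
s=env.state()
for c in((551.07,-81.8,223.2),):pass
E
```

```text
(np.float64(28.72122163429867), np.float64(0.06004655057885033))
(np.float64(28.355890895649416), np.float64(0.16342480464239983))
```

Emit:
{"op": "jog_arm", "data": {"series": [{"dx": 0.0, "dy": 0.0, "dz": 0.0, "rx": 0.0, "ry": 0.0, "rz": -5.0, "gripper": 0.0}, {"dx": 0.0, "dy": 0.0, "dz": 0.0, "rx": 0.0, "ry": 0.0, "rz": -5.0, "gripper": 0.0}]}}

```text
t: 14.2
eef_pos: [551.5, -81.4, 174.3]
tcp_rot: [-1.571, -0.001, 0.716]
ft_force: [0.6, 2.9, 4.4]
opening: 0.209
```

```bash
python3 m.py
```

```text
14.2 [551.5 -81.4 174.3] 0.716 [0.6 2.9 4.4] [ 0.504 -0.177  0.114] -1.47 -0.982 0.209
```

Emit:
{"op": "jog_arm", "data": {"series": [{"dx": 0.0, "dy": 0.0, "dz": 0.0, "rx": 0.0, "ry": 0.0, "rz": -5.0, "gripper": 0.0}, {"dx": 0.0, "dy": 0.0, "dz": 0.0, "rx": 0.0, "ry": 0.0, "rz": -5.0, "gripper": 0.0}]}}

```text
t: 14.4
eef_pos: [551.6, -81.5, 174.3]
tcp_rot: [-1.571, -0.001, 0.542]
ft_force: [-0.6, 0.8, 5.6]
opening: 0.215
```

```bash
python3 m.py;python3 - <<'E'
from h import *
import cv2
im=env.read_camera('wrist')[:,:,::-1]
cv2.imwrite("pics/w9.png",im)
cv2.imwrite("pics/z9.png",cv2.resize(cv2.convertScaleAbs(im[190:340,230:400],alpha=1.6,beta=20),None,fx=4,fy=4,interpolation=2))
E
```

```text
14.4 [551.6 -81.5 174.3] 0.542 [-0.6  0.8  5.6] [0.166 0.181 0.37 ] -1.085 -0.807 0.215
```

View pics/z9.png

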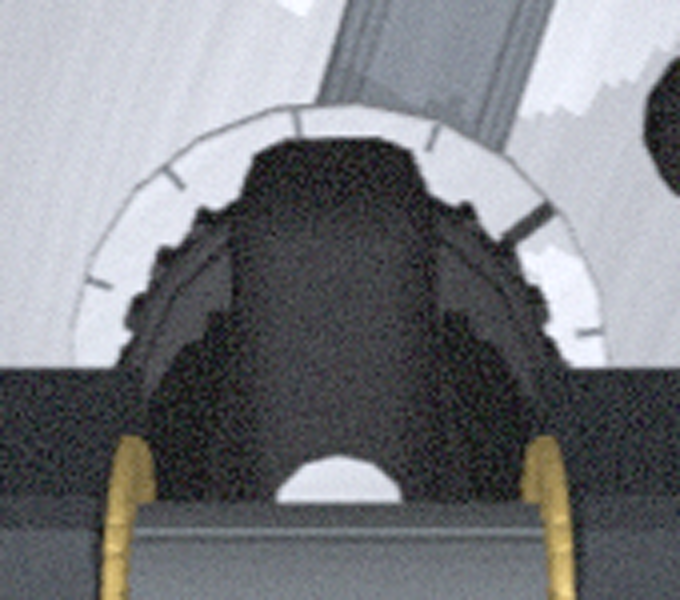

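```bash
python3 - <<'E'
from a import *
print(linang([551.6,-81.5,174.3],[-1.571,-.001,.542],361.8,246.2))
E
python3 m.py
```

```text
(np.float64(28.407728266958742), np.float64(0.6762915938914471))
14.45 [551.6 -81.6 174.3] 0.536 [-0.9  2.3  5.8] [0.249 0.169 0.151] -0.589 -0.802 0.208
```

Emit:
{"op": "jog_arm", "data": {"series": [{"dx": 0.0, "dy": 0.0, "dz": 0.0, "rx": 0.0, "ry": 0.0, "rz": -5.0, "gripper": 0.0}, {"dx": 0.0, "dy": 0.0, "dz": 0.0, "rx": 0.0, "ry": 0.0, "rz": -5.0, "gripper": 0.0}, {"dx": 0.0, "dy": 0.0, "dz": 0.0, "rx": 0.0, "ry": 0.0, "rz": -5.0, "gripper": 0.0}]}}

```text
t: 14.75
eef_pos: [551.7, -81.4, 174.3]
tcp_rot: [-1.571, -0.001, 0.279]
ft_force: [0.8, 3.9, 5.8]
opening: 0.216
```

```bash
python3 m.py;python3 - <<'E'
from h import *
import cv2
im=env.read_camera('wrist')[:,:,::-1]
cv2.imwrite("pics/w10.png",im)
cv2.imwrite("pics/z10.png",cv2.resize(cv2.convertScaleAbs(im[190:340,230:400],alpha=1.6,beta=20),None,fx=4,fy=4,interpolation=2))
E
python3 m.py
```

```text
14.75 [551.7 -81.4 174.3] 0.279 [0.8 3.9 5.8] [ 0.626 -0.011  0.361] -1.151 -0.545 0.216
14.8 [551.7 -81.4 174.3] 0.274 [0.7 4.5 4.7] [0.584 0.013 0.155] -0.529 -0.54 0.21
```

View pics/z10.png

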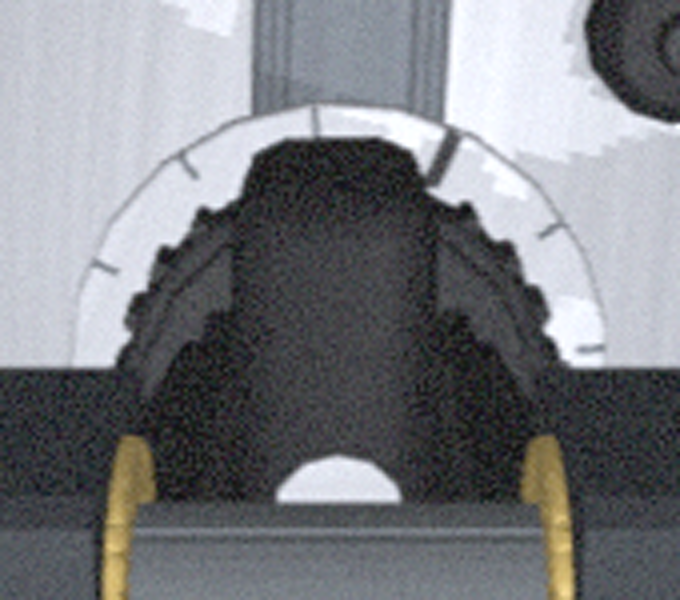

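```bash
python3 - <<'E'
from a import *
print(linang([551.7,-81.4,174.3],[-1.571,-.001,.276],230+445/4,190+157/4))
print(linang([551.7,-81.4,174.3],[-1.571,-.001,.276],230+445/4,190+157/4,(551.7,-81.4)))
E
```

```text
(np.float64(28.845609757137616), np.float64(1.1205405450239843))
(np.float64(29.09921322021235), np.float64(1.1533899643536367))
```

Emit:
{"op": "jog_arm", "data": {"series": [{"dx": 0.0, "dy": 0.0, "dz": 0.0, "rx": 0.0, "ry": 0.0, "rz": 0.0, "gripper": 0.0}, {"dx": 0.0, "dy": 0.0, "dz": 0.0, "rx": 0.0, "ry": 0.0, "rz": 0.0, "gripper": 0.0}, {"dx": 0.0, "dy": 0.0, "dz": 0.0, "rx": 0.0, "ry": 0.0, "rz": 0.0, "gripper": 0.0}, {"dx": 0.0, "dy": 0.0, "dz": 0.0, "rx": 0.0, "ry": 0.0, "rz": 0.0, "gripper": 0.6}, {"dx": 0.0, "dy": 0.0, "dz": 0.0, "rx": 0.0, "ry": 0.0, "rz": 0.0, "gripper": 0.6}, {"dx": 0.0, "dy": 0.0, "dz": 0.0, "rx": 0.0, "ry": 0.0, "rz": 0.0, "gripper": 0.6}, {"dx": 0.0, "dy": 0.0, "dz": 0.025, "rx": 0.0, "ry": 0.0, "rz": 0.0, "gripper": 0.6}, {"dx": 0.0, "dy": 0.0, "dz": 0.025, "rx": 0.0, "ry": 0.0, "rz": 0.0, "gripper": 0.6}, {"dx": 0.0, "dy": 0.0, "dz": 0.02, "rx": 0.0, "ry": 0.0, "rz": 0.0, "gripper": 0.6}, {"dx": 0.0, "dy": 0.0, "dz": 0.0, "rx": 0.0, "ry": 0.0, "rz": 0.0, "gripper": 0.6}, {"dx": 0.0, "dy": 0.0, "dz": 0.0, "rx": 0.0, "ry": 0.0, "rz": 0.0, "gripper": 0.6}]}}

```text
t: 15.9
eef_pos: [551.0, -81.9, 243.2]
tcp_rot: [-1.571, 0.0, 0.283]
ft_force: [-0.2, -0.2, -0.9]
opening: 0.599
```

```bash
python3 - <<'E'
from h import *
import cv2
s=env.state();print(s['eef_pos'],s['tcp_rot'],s['ft_force'])
im=env.read_camera('wrist')[:,:,::-1]
cv2.imwrite("pics/w11.png",im)
cv2.imwrite("pics/z11.png",cv2.resize(cv2.convertScaleAbs(im[170:320,230:400],alpha=1.6,beta=20),None,fx=4,fy=4,interpolation=2))
E
```

```text
[551.04527456 -81.89462503 243.24532044] [-1.57081870e+00  7.56660464e-05  2.82635235e-01] [-0.24260655 -0.23853007 -0.9305636 ]
```

View pics/z11.png

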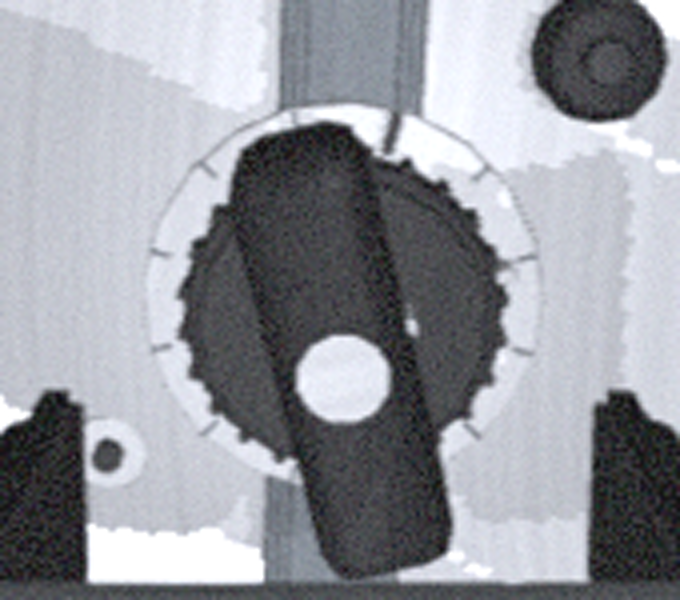

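View pics/w11.png

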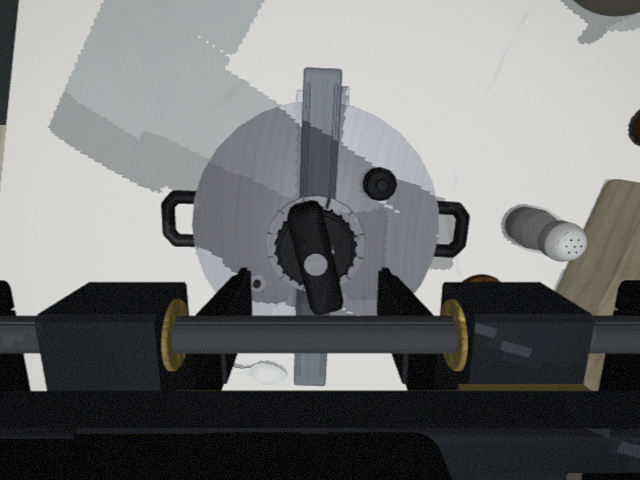

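```bash
python3 - <<'E'
from a import *
s=env.state();W=lambda u,v,z:wray(s,230+u/4,170+v/4,z)[:2]
A=lambda d:np.arctan2(d[1],d[0])
top=(W(245,150,191)+W(352,130,191))/2
bot=(W(348,577,191)+W(450,550,191))/2
k=A(top-bot);print(top,bot,(top+bot)/2,np.linalg.norm(top-bot),k)
for a,b in(((235,200),(325,555)),((368,170),(450,530))):print(A(W(*a,191)-W(*b,191)))
for c in ((top+bot)/2,(550.8,-81.0),(551.0,-81.9)):
  q=W(393,132,150)-c;print(np.linalg.norm(q),A(q),'offset',A(q)-k+np.pi/2-.06)
# bar angle vs handles
W=lambda u,v,z:wray(s,u,v,z)[:2]
a=(W(303,70,142)+W(342,70,142))/2;b=(W(295,384,142)+W(326,384,142))/2;print('bar',(a+b)/2,np.linalg.norm(a-b),np.degrees(A(a-b)))
h=W(468,228,88)-W(163,218,88);print('hand',(W(468,228,88)+W(163,218,88))/2,np.degrees(A(h)))
E
```

```text
[535.68228183 -51.07867228] [ 565.84412717 -105.27881378] [550.7632045  -78.17874303] 62.027350843897494 2.078608725741322
2.082852633546997
2.078563079908833
26.042994726579703 1.5800974368856542 offset 1.0122850379392285
28.864473826842616 1.5804630581144197 offset 1.012650659167994
29.766979742325383 1.5868893751648683 offset 1.0190769762184426
bar [550.73793303 -80.69475616] 214.83869881272008 104.10733920087591
hand [550.36045051 -78.75721672] 14.26191738766269
```

Emit:
{"op": "jog_arm", "data": {"series": [{"dx": 0.0, "dy": 0.0, "dz": 0.04, "rx": 0.0, "ry": 0.0, "rz": 0.0, "gripper": 0.6}, {"dx": 0.0, "dy": 0.04, "dz": 0.02, "rx": 0.0, "ry": 0.0, "rz": 0.0, "gripper": 0.6}, {"dx": 0.0, "dy": 0.05, "dz": 0.0, "rx": 0.0, "ry": 0.0, "rz": 0.0, "gripper": 0.6}, {"dx": 0.0, "dy": 0.05, "dz": 0.0, "rx": 0.0, "ry": 0.0, "rz": 0.0, "gripper": 0.6}, {"dx": 0.0, "dy": 0.05, "dz": 0.0, "rx": 0.0, "ry": 0.0, "rz": 0.0, "gripper": 0.6}, {"dx": 0.0, "dy": 0.05, "dz": 0.0, "rx": 0.0, "ry": 0.0, "rz": 0.0, "gripper": 0.6}, {"dx": 0.0, "dy": 0.0, "dz": 0.0, "rx": 0.0, "ry": 0.0, "rz": 0.0, "gripper": 0.6}, {"dx": 0.0, "dy": 0.0, "dz": 0.0, "rx": 0.0, "ry": 0.0, "rz": 0.0, "gripper": 0.6}]}}

```text
t: 16.75
eef_pos: [550.9, 159.0, 302.3]
tcp_rot: [-1.571, 0.002, 0.285]
ft_force: [0.5, -0.8, 0.1]
opening: 0.601
```

```bash
python3 - <<'E'
from h import *
import cv2
im=env.read_camera('top')[:,:,::-1]
cv2.imwrite("pics/t12.png",cv2.resize(cv2.convertScaleAbs(im[175:320,265:415],alpha=1.5,beta=20),None,fx=4,fy=4,interpolation=2))
a=cv2.imread('pics/top0.png');d=cv2.absdiff(a,im)
for n,(x,y) in dict(mill=(361,152),salt=(318,148),timer=(431,331),book=(185,337)).items():
    print(n,d[y-18:y+18,x-18:x+18].mean())
E
```

```text
mill 16.830246913580247
salt 29.4511316872428
timer 17.969393004115226
book 47.8613683127572
```

View pics/t12.png

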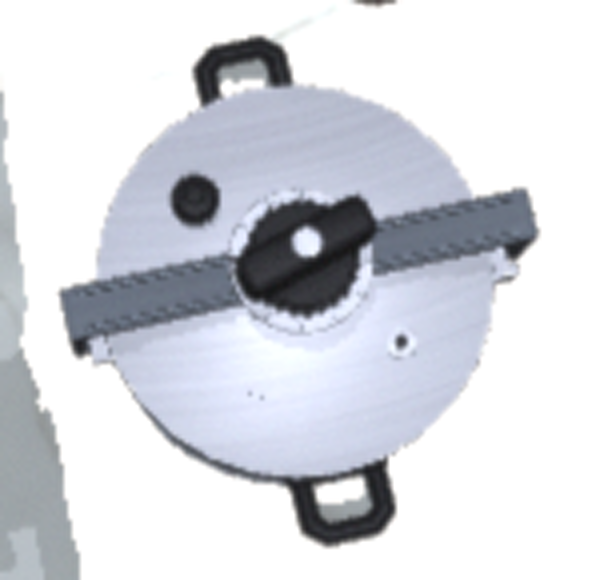

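```bash
python3 -c "
from cell import env
print(env.job_done())"
```

```text
the job is handed in; nothing more can be done
None
```

I swung the clamp bar home, tightened the knob until it had clicked twice, let go, and handed the job in at about 17 s. No verdict came back.

- **Bar:** I pushed it clockwise at one end with closed fingers until the force jumped to about 10 N at the stop. In the last wrist view it lies within about 0.2° of the lug line. An earlier view gave about 1.3°, against the 2.9° allowed.
- **Knob:** I turned it in two grips. After I let go, the collar line sat about 1.02 rad from the pointer, roughly 27 mm, which is two clicks. I worked this out from the direction of the knob and line, because the pointer itself was not clearly visible.
- **Tightness:** Knob and spindle sprang back about 0.2 rad on release. The cameras cannot resolve the 141.8 mm bar height. I judged it tight because the moment climbed and the knob slipped twice, and the thread drag should stop the spindle backing off past contact.
- **Cooker and surroundings:** The cooker looks unmoved in the last top view, and the arm ended well clear of it. A pixel comparison of the other four things was spoiled by a change in image brightness, so it proved nothing. The arm never worked near them.
- **Refused moves:** The first two move calls were refused because rows need every field filled in; nothing moved then.

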